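# Set out an inkstone for grinding: cull the worn stub, find the free lid, hold it open

### The job

Get ready for ink grinding: pick the one worn-down short stick out of the batch of ink sticks on the board and lay it in the white stub dish, leaving the full-length sticks where they are. Then find the inkstone in the rack whose lid is not stuck with dried ink: tap the lids lightly on their finger tabs until you feel one give, and do not force the stuck ones. Lift that lid by its tab to about half-way to upright and finish while still holding it open there for the writer; disturb nothing else on the table.

Things in the scene. Friction and masses are not known exactly. Their poses are not given: they have to be found in the camera images.
- rack: fixed wooden rack, 180 (x) x 316 (y) x 40 mm; origin at the centre of its underside, +y to the left place. Holds three black inkstone cases 96 mm apart, each 140 (x) x 82 (y) mm, that look alike; one has a free lid, two have lids stuck with dried ink, in any place. Each grey lid is hinged on its +x edge: axis along rack y, at rack x = 70 mm, 42 mm above the table; lid top 49 mm above the table
- tab_left (a point): centre of the left shut lid's finger tab, an upright black block at the middle of the lid's front (-x) edge, 14 (x) x 18 (y) x 22 mm tall, top 71 mm above the table; pinched across its 18 mm it pivots between the fingers as the lid swings. The point stays on the rack when the lid moves; axes as the rack's
- tab_middle (a point): centre of the middle shut lid's finger tab, an upright black block at the middle of the lid's front (-x) edge, 14 (x) x 18 (y) x 22 mm tall, top 71 mm above the table; pinched across its 18 mm it pivots between the fingers as the lid swings. The point stays on the rack when the lid moves; axes as the rack's
- tab_right (a point): centre of the right shut lid's finger tab, an upright black block at the middle of the lid's front (-x) edge, 14 (x) x 18 (y) x 22 mm tall, top 71 mm above the table; pinched across its 18 mm it pivots between the fingers as the lid swings. The point stays on the rack when the lid moves; axes as the rack's
- free_seal (a joint): how far the free lid is pressed down on its rubber seal, rad: 0 at rest, 0.04 fully pressed; does not tell its place. Pressed on its tab the free lid gives about 5 mm (at about 1 to 2 N), then is solid; a stuck lid gives less than 1 mm at 6 N
- free_lid (a joint): how far the free lid is open, rad: 0 shut, 1.3 at its stop, still short of upright; does not tell its place. The lid weighs 70 to 120 g and falls shut when let go
- stuck_a_lid (a joint): angle of one of the two stuck lids, rad: 0 at rest; it yields only slightly (about 0.001 rad for each newton at the tab) when pulled up (+) or pressed down (-); does not tell its place
- stuck_b_lid (a joint): angle of one of the two stuck lids, rad: 0 at rest; it yields only slightly (about 0.001 rad for each newton at the tab) when pulled up (+) or pressed down (-); does not tell its place
- board: flat wooden board fixed to the table, 220 (x) x 170 (y) x 8 mm, with the batch of four ink sticks lying on it; origin at the centre of its underside
- stick_a_mid (a point): centre of a full-length black ink stick lying on the board, 75 (its x) x 20 (its y) x 11 mm
- stick_b_mid (a point): centre of a full-length black ink stick lying on the board, 75 (its x) x 20 (its y) x 11 mm
- stick_c_mid (a point): centre of a full-length black ink stick lying on the board, 75 (its x) x 20 (its y) x 11 mm
- stub_mid (a point): centre of the worn-down stub, the one short ink stick, lying on the board: 42 (its x) x 20 (its y) x 11 mm tall, its -x end worn to a slant; 5.5 mm above its underside
- dish: round white ceramic stub dish fixed to the table, 110 mm across the rim, 15 mm tall, 5 mm thick floor, flat inside for about 90 mm; origin at the centre of its underside
- ink_bottle_1: bystander: black plastic ink bottle with a yellow flip cap, 60 mm across, 168 mm tall; origin at the centre of its underside
- ink_bottle_2: bystander: black plastic ink bottle with a black flip cap, 60 mm across, 168 mm tall; origin at the centre of its underside
- rinse_cup: bystander: white brush-rinsing cup, 76 mm across, 85 mm tall; origin at the centre of its underside
- water_dropper: bystander: blue square ceramic water dropper, 52 x 52 x 26 mm; origin at the centre of its underside
- paperweight: bystander: steel bar paperweight on the sheet of paper on the black felt mat, 12 x 200 x 11 mm with a small knob on top; origin at the centre of its underside
- brush_rest: bystander: white ceramic brush rest, 24 x 80 x 18 mm; origin at the centre of its underside
- seal_paste_jar: bystander: round white ceramic seal-paste jar, 62 mm across, 38 mm tall; origin at the centre of its underside
Not all that is in view belongs to the job. What is shaped like the part that bears stub_mid but blue is not meant.

How it is judged:
By the outcome, as a careful person would: the job done as asked, in the order asked, and still so for the second after the job is handed in, while the arm keeps its last pose, push and grip.
It also fails if it takes over 64 s, if anything falls off the work surface, if the arm or the gripper's body presses on something with over 40 N, if the wrist force passes 120 N, or if a joint passes its speed limit or range.

### The arm

A 6-joint arm with a two-finger parallel gripper is mounted at the origin on the work surface. World frame = base frame: x ahead of the robot, y to its left, z up, the work surface at z = 0. Lengths are in m, angles in rad, forces in N, time in s.
With the tool pointing down it reaches from about 0.275 to 0.875 m from the base axis. Payload 12.5 kg.
Tool frame: the origin (TCP) lies on the centre line of the jaws, within the pads' length; the fingertips stand r.finger_overhang ahead of it and the grasp point (between the pads) lies 3 mm ahead of it (r.finger_overhang is the distance from the TCP to the fingertips, in m); z points along the fingers, y is the line along which they close (so a half turn about z gives the same grasp; the last joint's range is limited). The gripper opens to 85 mm and grips with 20 to 120 N. Pads are 22 mm wide; open, the fingers measure 114 mm over their backs; the gripper's body (76 mm by 85 mm) begins 54 mm behind the grasp point. The pads swing forward as they close: fully open they stand 13 mm farther back than shut.
Start: joints at [-1.306, 0.351, 1.652, -0, 1.139, -0.085], TCP at [0.189, -0.517, 0.253] pointing down, gripper open.
Joint ranges: [-2.75, 2.75], [-0.79, 2.1], [0.01, 2.65], [-1.57, 4.71], [0.07, 3.14], [-2.87, 2.87]. Speed limits (rad/s): [2.22, 2.22, 2.79, 3.14, 3.14, 3.14].

### API

Orientations are given as a unit quaternion [x, y, z, w].
In Python, from cell import r, optics gives the robot as it stands. The module is installed in compiled form; this text tells all that it offers. Calls block until the motion is done:
- r.move_to(position, orientation): joint-space move of the TCP to a pose.
- r.move_linear(position, rot=None, vel=0.15): straight line of the TCP; rot=None keeps the orientation; vel is the mean speed in m/s.
- r.set_joints(angles): joint-space move.
- r.set_gripper(opening, squeeze=None): opening from 0.0 (shut) to 1.0 (fully open); squeeze is the grip in N (None keeps the last); returns when the fingers have stopped.
- r.sleep(seconds).
- r.inverse_kinematics(position, orientation): joint angles nearest the present ones, or None.
- optics.get_image(name): name is "side" or "top"; returns a dict with "pixels" (480x640x3 uint8, red, green, blue), "depth" (480x640 float32, m along the optical axis (not along the pixel's ray), 0 where there is no reading), "fx", "fy", "cx", "cy" (pixels), "camera_from_world" (4x4, takes a point from world to camera coordinates). Camera axes: x right, y down, z forward; pixel columns grow to the right and rows downward; lengths in m; the calibration is good to about 2 mm. A picture is of the moment at which its call begins.
A pose or a line that the arm cannot do raises r.PlanningError and nothing moves.
- r.hand_in(): hands the job in; it is judged then, once.
Readings, each from a call of its own:
- r.current_t(): time.
- r.current_q(): joint angles.
- r.current_qvel(): joint speeds.
- r.current_effort(): joint torques, N m.
- r.current_tool_pos(): TCP position.
- r.current_ee_rot(): TCP orientation.
- r.current_contact_force(): force on the tool from outside, world axes, zero at the start.
- r.current_torque(): the same for the moment, N m.
- r.current_opening(): opening from 0.0 (shut) to 1.0 (fully open).
- r.current_finger_force(): force on a finger pad.
Only numpy, scipy, OpenCV 4.12 (cv2) and the standard library are available. Lean on these libraries where they do the work, as an engineer would, in place of code of your own. Each camera call takes 0.05 s, during which the arm holds its last target. There are 200 camera calls.

## Working session

There is one attempt and no reset: what is moved stays moved. The work goes in short steps, each a Python script; the robot and the scene stay as the last script left them, time stands still between calls to the robot, and variables do not carry over. Pictures are saved under pics/ and viewed, at most 10 in all, crops included, and the job is handed in when it is done.

```bash
mkdir -p pics; cat > h.py <<'E'
from cell import r, optics
import numpy as np, cv2
def snap(n,f):
    d=optics.get_image(n); cv2.imwrite(f'pics/{f}.png',d['pixels'][:,:,::-1]); np.savez(f'pics/{f}.npz',**d); return d
def world(d,u,v,z=None):
    T=np.linalg.inv(d['camera_from_world']); ray=np.array([(u-d['cx'])/d['fx'],(v-d['cy'])/d['fy'],1.])
    o=T[:3,3]; w=T[:3,:3]@ray
    s=d['depth'][int(round(v)),int(round(u))] if z is None else (z-o[2])/w[2]
    return o+s*w
E
python3 - <<'E'
from h import *
for n in('top','side'):
    d=snap(n,n+'0'); T=np.linalg.inv(d['camera_from_world']); print(n,d['fx'],T.round(3))
print(r.finger_overhang,r.current_ee_rot(),r.current_t())
E
```

```text
top 533.2117208403831 [[ 0.027 -0.998  0.053  0.513]
 [-0.999 -0.028 -0.022 -0.069]
 [ 0.024 -0.053 -0.998  1.258]
 [ 0.     0.     0.     1.   ]]
side 576.7134037726253 [[-9.990e-01 -3.700e-02  3.200e-02  4.980e-01]
 [-4.900e-02  7.630e-01 -6.440e-01  7.780e-01]
 [-1.000e-03 -6.450e-01 -7.640e-01  1.112e+00]
 [ 0.000e+00  0.000e+00  0.000e+00  1.000e+00]]
0.022 [ 9.84747391e-01  1.73989423e-01 -3.15523791e-05 -5.05596134e-04] 0.1
```

View pics/top0.png

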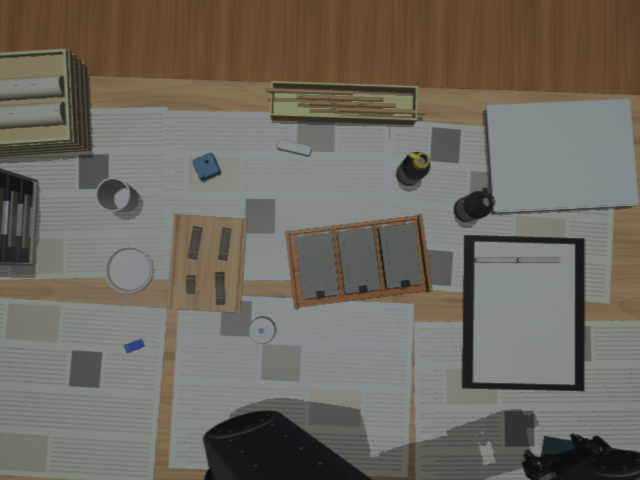

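View pics/side0.png

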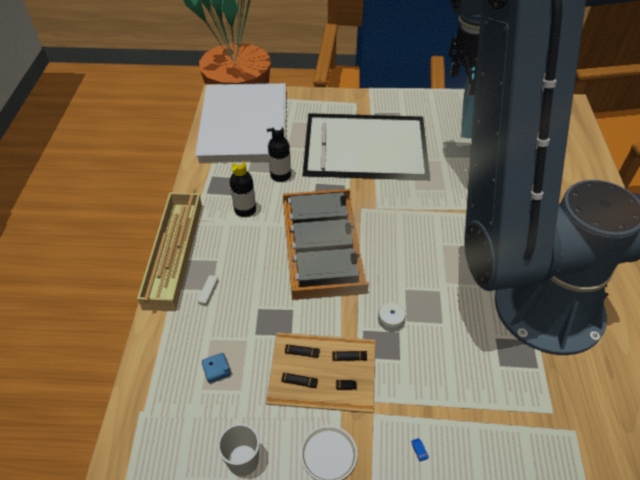

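The top view shows the board at about (208,262), the stub at (190,285), the dish at (130,270), and the rack at (358,261) with tabs near (320,294), (364,289), (407,284). Next I'll enlarge these.

```bash
python3 - <<'E'
import cv2,numpy as np
a=cv2.imread('pics/top0.png')
c1=cv2.resize(a[215:315,160:260],None,fx=4,fy=4,interpolation=cv2.INTER_CUBIC)
c2=cv2.resize(a[210:310,285:435],None,fx=4,fy=4,interpolation=cv2.INTER_CUBIC)
c=np.zeros((400,1000,3),np.uint8);c[:,:400]=c1;c[:,400:]=c2
c=cv2.resize(np.clip(c.astype(float)*1.6,0,255).astype(np.uint8),(800,320)) 
cv2.imwrite('pics/crop1.png',c) # scale 3.2
E
```

```text
(no output)
```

View pics/crop1.png

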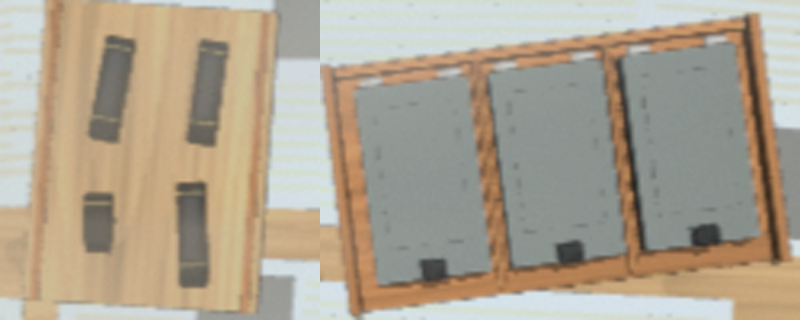

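```bash
python3 - <<'E'
from h import *
d=dict(np.load('pics/top0.npz'))
L=lambda x,y:(160+x/3.2,215+y/3.2); R=lambda x,y:(285+(x-320)/3.2,210+y/3.2)
for n,p,z in [('stub',(98.5,222),.019),('stubtop',(98.5,193),.019),('stubbot',(99,251),.019)]:
    print(n,world(d,*L(*p),z).round(4),world(d,*L(*p)).round(4))
for n,p in [('L',(433,269)),('M',(570,252)),('R',(705,235))]: print('tab',n,world(d,*R(*p),.071).round(4),world(d,*R(*p)).round(4))
for p in [(357,92),(470,77),(494,271),(380,287)]: print('lidL',world(d,*R(*p),.049).round(4))
# point clouds
v,u=np.mgrid[0:480,0:640]; T=np.linalg.inv(d['camera_from_world']); z=d['depth']
P=np.stack([(u-d['cx'])/d['fx']*z,(v-d['cy'])/d['fy']*z,z],-1)@T[:3,:3].T+T[:3,3]
def reg(u0,u1,v0,v1,lo,hi):
    m=np.zeros(z.shape,bool);m[v0:v1,u0:u1]=1; m&=(P[...,2]>lo)&(P[...,2]<hi)&(z>0); return P[m],m
for n,b in [('L',(308,334,284,304)),('M',(350,378,278,300)),('R',(394,420,274,296))]:
    q,m=reg(*b,.06,.09); print('tabcloud',n,len(q),q.mean(0).round(4) if len(q) else'')
q,_=reg(285,435,210,310,.044,.056); rect=cv2.minAreaRect((q[:,:2]*1000).astype(np.float32)); print('lids',rect)
q,_=reg(183,200,270,298,.014,.025); print('stub',len(q),q.mean(0),cv2.minAreaRect((q[:,:2]*1000).astype(np.float32)))
q,_=reg(100,160,240,300,.010,.025); print('dish',len(q),q.mean(0),cv2.minEnclosingCircle((q[:,:2]*1000).astype(np.float32)))
E
```

```text
stub [0.4647 0.2193 0.019 ] [0.4647 0.2188 0.0211]
stubtop [0.4855 0.2201 0.019 ] [0.4852 0.2229 0.007 ]
stubbot [0.4439 0.2181 0.019 ] [0.4436 0.2194 0.0133]
tab L [ 0.4528 -0.079   0.071 ] [ 0.4527 -0.079   0.0678]
tab M [ 0.4671 -0.1737  0.071 ] [ 0.467  -0.1738  0.0705]
tab R [ 0.4813 -0.2675  0.071 ] [ 0.4812 -0.2681  0.0677]
lidL [ 0.5752 -0.0219  0.049 ]
lidL [ 0.5881 -0.1016  0.049 ]
lidL [ 0.4514 -0.1223  0.049 ]
lidL [ 0.4381 -0.0422  0.049 ]
tabcloud L 55 [ 0.4536 -0.0791  0.0704]
tabcloud M 56 [ 0.4679 -0.174   0.0709]
tabcloud R 57 [ 0.4822 -0.2683  0.0699]
lids ((523.8399047851562, -165.4854278564453), (165.5615692138672, 315.74517822265625), 8.573639869689941)
stub 162 [0.46554762 0.22068987 0.01905234] ((467.4830322265625, 221.9773406982422), (23.95916175842285, 56.55756759643555), 88.01058197021484)
dish 436 [0.49582984 0.37070688 0.01409168] ((496.2041320800781, 364.4840087890625), 55.143394470214844)
```

```bash
cat >> h.py <<'E'
def down(psi): return [np.cos(psi/2),np.sin(psi/2),0,0]
def st(m=''): print(m,'t%.2f'%r.current_t(),np.round(r.current_tool_pos(),4),'F',np.round(r.current_contact_force(),2),'op%.3f'%r.current_opening(),'ff%.1f'%r.current_finger_force(),flush=True)
E
python3 - <<'E'
from h import *
r.set_gripper(0.5,25); st()
r.move_to([.465,.2195,.12],down(.03)); st('above')
r.move_linear([.465,.2195,.0305],vel=.12); st('down')
r.set_gripper(0.0,25); st('grip')
r.move_linear([.465,.2195,.11],vel=.15); st('up')
d=snap('side','side1'); a=d['pixels'][300:480,220:440,::-1]
cv2.imwrite('pics/c2.png',cv2.resize(a,None,fx=3,fy=3,interpolation=cv2.INTER_CUBIC))
E
```

```text
t0.59 [ 0.1885 -0.5167  0.2533] F [-0.45  0.21  0.98] op0.498 ff0.0
above t3.40 [0.4653 0.219  0.1201] F [ 0.04 -0.76  0.23] op0.502 ff0.0
down t4.30 [0.4654 0.2196 0.031 ] F [ 0.36  0.13 -0.46] op0.501 ff0.0
grip t4.62 [0.4654 0.2197 0.0313] F [-0.88  0.65  6.12] op0.222 ff26.0
up t5.31 [0.4646 0.2194 0.1094] F [-0.15 -0.06 -0.38] op0.226 ff25.2
```

View pics/c2.png

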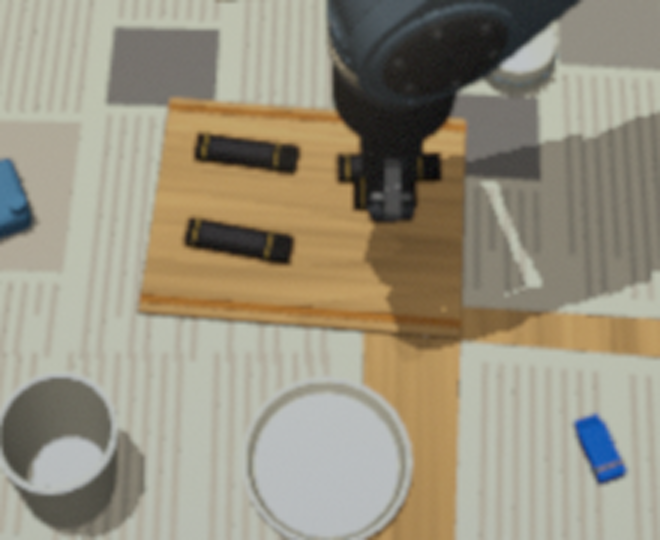

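The stub has left the board and the gripper holds it at about (392,195). The dish, at (328,460), is clear, and the other three sticks are still in place. I'll place the stub, then set up above the tabs.

```bash
python3 - <<'E'
from h import *
r.move_linear([.496,.366,.10],vel=.2)
r.move_linear([.496,.366,.0295],vel=.12); st('dish')
r.set_gripper(0.5,25); st('rel')
r.move_linear([.496,.366,.13],vel=.2)
r.set_gripper(0.0,20)
r.move_to([.4536,-.079,.13],down(.15)); st('aboveL')
d=snap('top','top1'); a=d['pixels'][200:320,90:440,::-1]
cv2.imwrite('pics/c3.png',cv2.resize(a,None,fx=2.28,fy=2.28,interpolation=cv2.INTER_CUBIC))
E
```

```text
dish t7.00 [0.4962 0.3658 0.0295] F [ 0.07  0.25 -0.16] op0.226 ff26.1
rel t7.35 [0.4961 0.3661 0.0297] F [ 0.64  0.26 -0.08] op0.501 ff0.0
aboveL t10.12 [ 0.454  -0.0785  0.1301] F [-0.1  -0.04 -0.12] op0.001 ff0.0
```

View pics/c3.png

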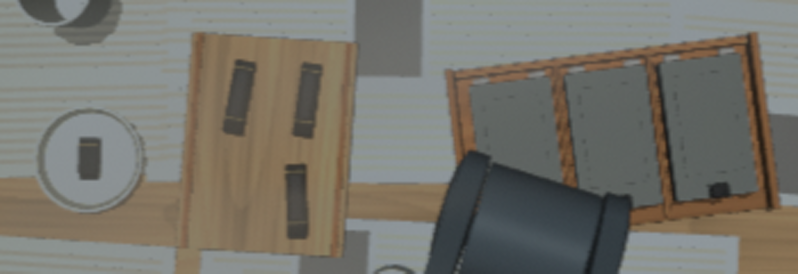

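The stub lies flat in the dish at (90,158). Now I'll tap the lids.

```bash
cat >> h.py <<'E'
TABS={'L':(.4536,-.0790),'M':(.4679,-.1739),'R':(.4820,-.2680)}
def fz(n=4):
    s=[]
    for _ in range(n): r.sleep(.01); s.append(r.current_contact_force()[2])
    return np.mean(s)
def tap(k):
    x,y=TABS[k]
    r.move_linear([x,y,.11],rot=down(.15),vel=.2); r.move_linear([x,y,.0955],vel=.08); r.sleep(.1); b=fz(8); zc=None; free=False; log=[]
    z=.0955
    while z>.083:
        z-=.0005; r.move_linear([x,y,z],vel=.02); f=fz()-b; zz=r.current_tool_pos()[2]; log.append((round(zz*1e3,1),round(f,1)))
        if f>.7 and zc is None: zc=zz
        if f<.5: zc=None
        if zc and zc-zz>.0035: free=True;break
        if f>3: break
    r.move_linear([x,y,.11],vel=.15); print(k,free,'%.2f'%r.current_t(),log,flush=True); return free
E
python3 - <<'E'
from h import *
for k in 'LMR':
    if tap(k): break
E
```

```text
L False 12.89 [(np.float64(95.1), np.float64(0.4)), (np.float64(94.5), np.float64(0.2)), (np.float64(93.9), np.float64(0.4)), (np.float64(93.5), np.float64(0.3)), (np.float64(93.0), np.float64(0.2)), (np.float64(92.6), np.float64(4.1))]
M False 15.99 [(np.float64(95.1), np.float64(0.1)), (np.float64(94.5), np.float64(-0.4)), (np.float64(94.0), np.float64(-0.0)), (np.float64(93.5), np.float64(0.1)), (np.float64(93.0), np.float64(0.6)), (np.float64(92.6), np.float64(4.3))]
R True 20.80 [(np.float64(95.1), np.float64(-0.4)), (np.float64(94.5), np.float64(0.0)), (np.float64(94.0), np.float64(0.5)), (np.float64(93.5), np.float64(0.5)), (np.float64(93.0), np.float64(0.8)), (np.float64(92.5), np.float64(0.7)), (np.float64(92.0), np.float64(1.1)), (np.float64(91.5), np.float64(1.1)), (np.float64(91.0), np.float64(1.6)), (np.float64(90.5), np.float64(1.5)), (np.float64(90.0), np.float64(1.7)), (np.float64(89.5), np.float64(1.3))]
```

Lids L and M stayed solid (over 4 N within 0.5 mm). R gave more than 3.5 mm at 1 to 2 N, so R is the free one. I'll grip its tab near the top and swing the lid along its arc to about 0.785 rad.

```bash
python3 - <<'E'
from h import *
x,y=.4821,-.2685; c=np.array([np.cos(.15),np.sin(.15),0])
r.set_gripper(0.5,25)
r.move_linear([x,y,.080],vel=.08); st('at')
r.set_gripper(0.0,25); st('grip')
p0=np.array([x,y,.080]); a,h=.132,.0225
for th in np.linspace(0,.785,11)[1:]:
    dx=-a*np.cos(th)+h*np.sin(th)+a; dz=a*np.sin(th)+h*np.cos(th)-h
    r.move_linear(p0+dx*c+[0,0,dz],vel=.06); st('%.2f'%th)
    if np.linalg.norm(r.current_contact_force())>20: print('STOP');break
d=snap('side','side2'); cv2.imwrite('pics/c4.png',cv2.resize(d['pixels'][100:340,200:480,::-1],None,fx=2.5,fy=2.5,interpolation=cv2.INTER_CUBIC))
E
```

```text
at t21.81 [ 0.482  -0.2684  0.0796] F [ 0.41  0.08 -0.11] op0.500 ff0.0
grip t22.14 [ 0.4821 -0.2682  0.0802] F [0.17 2.61 0.82] op0.197 ff28.0
0.08 t22.47 [ 0.4844 -0.2679  0.0906] F [ 2.88  4.07 -2.63] op0.198 ff27.6
0.16 t22.79 [ 0.4872 -0.2676  0.1004] F [ 2.67  4.86 -2.3 ] op0.199 ff27.4
0.24 t23.12 [ 0.491  -0.267   0.1104] F [ 3.56  2.84 -3.74] op0.199 ff27.2
0.31 t23.44 [ 0.4956 -0.2664  0.1203] F [ 2.21  4.34 -3.41] op0.198 ff27.0
0.39 t23.77 [ 0.5011 -0.2656  0.1298] F [ 1.27  4.98 -2.64] op0.197 ff26.9
0.47 t24.09 [ 0.507  -0.2647  0.1385] F [ 0.03  4.65 -3.65] op0.201 ff26.7
0.55 t24.42 [ 0.5137 -0.2637  0.1467] F [-0.9   4.98 -3.5 ] op0.202 ff26.7
0.63 t24.74 [ 0.521  -0.2627  0.1544] F [-1.47  5.28 -2.12] op0.204 ff26.6
0.71 t25.07 [ 0.5287 -0.2615  0.1613] F [-1.27  4.6  -0.94] op0.200 ff26.5
0.79 t25.39 [ 0.5369 -0.2602  0.1677] F [-1.76  4.86 -0.82] op0.197 ff26.4
```

View pics/c4.png

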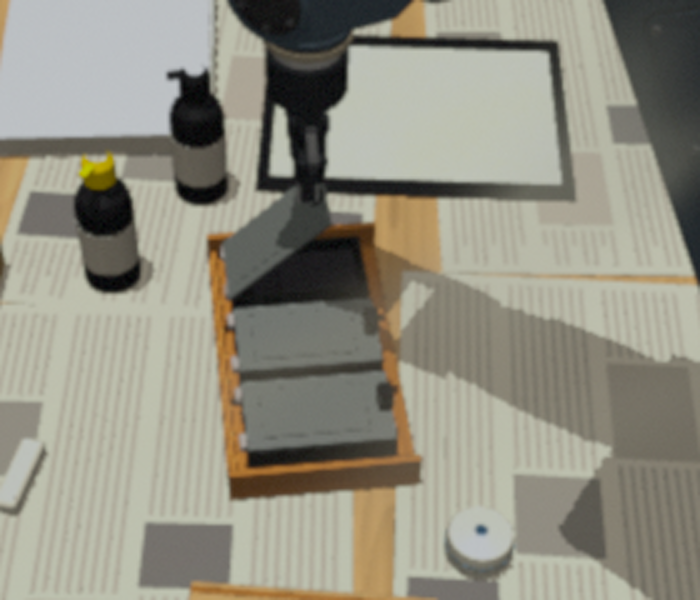

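The right lid is held open at about 45° by the tab at (312,195). The bottles and the other lids haven't moved.

```bash
python3 - <<'E'
from h import *
r.sleep(.5); st(); print(r.hand_in())
E
```

```text
t25.94 [ 0.5367 -0.2603  0.1676] F [-0.8   4.42 -1.31] op0.199 ff26.3
the job is handed in; nothing more can be done
None
```

The job is handed in at about 26 s: the stub is in the white dish, the right-hand lid was the free one, and the arm is still holding it open by its tab at about 45°.

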